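Flip the drying coaster with the scraper

TASK

The mug's stone coaster is drying cork side up on the wire cup rack: take the green scraper from the caddy, slide its blade under the coaster between the rack's inner rails, and flip the coaster over with a turn of the wrist so that it lies flat on the rails of the rack with its stone face up. Turn it over low on the rack, not tossed or lifted high, and keep the gripper's fingers off it, since bare stone takes marks. Then stand the scraper, blade down, back in the caddy's wide compartment that it came from, and leave everything else where it is.

Things in the scene. Friction and masses are not known exactly. Their poses are not given: they have to be found in the camera images.
- coaster: square stone coaster, 100 x 100 mm, 9 mm thick in all, 0.10 to 0.17 kg: 7 mm of pale stone with a ring groove in its face, and a brown cork backing 92 x 92 x 2 mm. Origin at its centre, mid-thickness; x, y along its edges; z points out of the CORK face: up at the start, down when done. Starts flat on the rack, within 60 mm of its middle, edges within 7 degrees of the rack's
- rack: fixed wire cup rack, 360 x 130 mm. Origin on the worktop below its middle; y along the rails, x across. Four straight rails of 6 mm round wire at x = -62, -38, 38, 62 mm, tops 50 mm above the worktop, bent straight down at both ends (y = -180, 180 mm). The coaster lies across the inner two, underside 50 mm up
- rack_mid (a point): point on the rack's centre line, at rail-top height, in the middle of the passage between the inner rails: 70 mm wide, clear down to 10 mm above the worktop, open at the top and at both ends of the rack. A coaster tipped over its edge lands about 105 mm further along, so turn it towards the end with more room
- scraper: green stiff scraper, 70 g. Origin at the neck where handle and blade meet; z runs up the straight handle: 130 mm long, 12 mm thick (x), 18 mm wide (y). The flat blade, 70 long, 46 wide (y), 3 mm thick, runs from the neck along (0.574, 0, -0.819), bent 35 degrees from the handle's line. Its face towards (0.819, 0, 0.574) goes under the coaster: level when the handle leans back 55 degrees
- scraper_tip (a point): middle of the end edge of the scraper's blade, 70 mm from the neck. At the start it stands on the floor of the caddy's wide compartment at the wall away from the robot (+x of the caddy), and the handle leans 18 degrees from vertical over the wall nearest the robot
- caddy: fixed rusted bracket with a grey open-topped caddy and a hung white mug. Origin on the worktop under the caddy; x away from the robot, y left. Caddy outside 84 x 120 mm, walls 3 mm, rim 120 mm up. Narrow cutlery compartment at y -55 to -19 mm. Upright bar behind (x 45 mm), 200 mm high; mug at y -150 mm, to 190 mm high; spring clip on the left side to y 85 mm at height 90 mm
- caddy_wide (a point): centre of the inner floor of the caddy's wide compartment, where the scraper stands: 34 mm above the worktop and 86 mm below the rim; inside 78 mm along the caddy's x, 75 mm along its y
- teaspoon: steel teaspoon, 135 mm, bowl up, leaning leaning to the right in the narrow compartment, top 190 mm above the worktop; origin at its lower end; leave it alone
- fork_a: white plastic fork, 167 mm, tines up, leaning to the right in the narrow compartment, top 190 mm above the worktop; origin at its lower end; leave it alone
- fork_b: second fork, the same; leave it alone
- soap_dish: white ceramic soap dish with a bar of soap, 115 x 80 x 32 mm, behind the rack; origin under its middle; leave it alone
- nail_brush: wooden nail brush, 90 x 40 x 28 mm, left of the rack; origin under its middle; leave it alone
- tumbler: steel tumbler, 72 mm wide, 95 mm high, behind the rack on the left; origin under its middle; leave it alone
- soap_pump: white soap pump bottle, 68 mm wide, 193 mm high, back right; origin under its middle; leave it alone
Things that resemble listed ones, but are neither listed nor needed, are in the scene too. Of the things like the scraper, leave any that is yellow; of the rest the smaller one is meant. There is more than one size of the coaster; the job needs the larger.

How it is judged:
On the way, in this order (a step that is already met when the one before it is completed fails the run):
1. the scraper is drawn clear out of the caddy (z of scraper_tip in the frame of caddy above 0.125 m), for 0.1 s.
2. the scraper tips the coaster up by more than 35 degrees (angle between coaster's own z axis and vertical between 0.6 and 2.5 rad and contact force between scraper and coaster above 0.05 N), for 0.03 s.
At the end, for the whole second after the job is handed in: The coaster rests flat (8 degrees) on the rails, stone face up, centre within 60 mm of the rack's centre line and 170 mm of its middle; the scraper stands handle up in the caddy's wide compartment, blade tip under 31 mm above its floor; both let go and at rest (angle between coaster's own z axis and vertical above 3 rad and x of coaster in the frame of rack between -0.06 and 0.06 m and y of coaster in the frame of rack between -0.17 and 0.17 m and height (world z) of coaster between 0.05 and 0.06 m and linear speed of coaster below 0.02 m/s and x of scraper_tip in the frame of caddy between -0.042 and 0.042 m and y of scraper_tip in the frame of caddy between -0.018 and 0.062 m and z of scraper_tip in the frame of caddy below 0.065 m and angle between scraper's own z axis and vertical below 0.7 rad and linear speed of scraper below 0.03 m/s); the robot touches nothing.
It fails at once if the gripper's fingers touch the coaster (contact force between the fingers and coaster above 1 N).
It fails at once if the coaster is lifted high (centre more than 120 mm above the rails) (height (world z) of coaster above 0.17 m).
It fails at once if a bystander is moved by more than 30 mm (distance of any of teaspoon, fork_a, fork_b, soap_dish, nail_brush, tumbler, soap_pump from where it was at the start of the episode above 0.03 m).
It also fails if it takes over 61 s, if anything falls off the work surface, if the arm or the gripper's body presses on something with over 40 N, if the wrist force passes 120 N, or if a joint passes its speed limit or range.

ROBOT

A 6-joint arm with a two-finger parallel gripper is mounted at the origin on the work surface. World frame = base frame: x ahead of the robot, y to its left, z up, the work surface at z = 0. Lengths are in m, angles in rad, forces in N, time in s.
With the tool pointing down it reaches from about 0.275 to 0.875 m from the base axis. Payload 12.5 kg.
Tool frame: the origin (TCP) lies on the centre line of the jaws, within the pads' length; the fingertips stand r.finger_overhang ahead of it and the grasp point (between the pads) lies 3 mm ahead of it (r.finger_overhang is the distance from the TCP to the fingertips, in m); z points along the fingers, y is the direction in which the jaws open and shut (so a half turn about z gives the same grasp; the last joint's range is limited). The gripper opens to 85 mm and grips with 20 to 120 N. Pads are 22 mm wide; open, the fingers measure 114 mm over their backs; the gripper's body (76 mm by 85 mm) begins 54 mm behind the grasp point. The pads swing forward as they close: fully open they stand 13 mm farther back than shut.
Start: joints at [1.24, 0.351, 1.652, -0, 1.139, -0.085], TCP at [0.134, 0.533, 0.253] pointing down, gripper open.
Joint ranges: [-2.75, 2.75], [-0.79, 2.1], [0.01, 2.65], [-1.57, 4.71], [0.07, 3.14], [-2.87, 2.87]. Speed limits (rad/s): [2.22, 2.22, 2.79, 3.14, 3.14, 3.14].

INTERFACE

Orientations are given as a unit quaternion [x, y, z, w].
In Python, from cell import r, optics gives the robot as it stands. The module is installed in compiled form; this text tells all that it offers. Calls block until the motion is done:
- r.move_to(position, orientation): joint-space move of the TCP to a pose.
- r.move_linear(position, rot=None, vel=0.15): straight line of the TCP; rot=None keeps the orientation; vel is the mean speed in m/s.
- r.set_joints(angles): joint-space move.
- r.set_gripper(opening, squeeze=None): opening from 0.0 (shut) to 1.0 (fully open); squeeze is the grip in N (None keeps the last); returns when the fingers have stopped.
- r.sleep(seconds).
- r.inverse_kinematics(position, orientation): joint angles nearest the present ones, or None.
- optics.get_image(name): name is "scene" or "top" or "wrist"; returns a dict with "pixels" (420x560x3 uint8, red, green, blue), "depth" (420x560 float32, m along the optical axis (not along the pixel's ray), 0 where there is no reading), "fx", "fy", "cx", "cy" (pixels), "camera_from_world" (4x4, takes a point from world to camera coordinates); the wrist camera has in their place "mount" (4x4, takes a point from camera to tool coordinates, whose origin is the TCP and whose axes are the flange's). Camera axes: x right, y down, z forward; pixel columns grow to the right and rows downward; lengths in m; the calibration is good to about 2 mm. A picture is of the moment at which its call begins: read the wrist's pose just before it.
A pose or a line that the arm cannot do raises r.PlanningError and nothing moves.
- r.hand_in(): hands the job in, once; it reports no verdict.
Readings, each from a call of its own:
- r.current_t(): time.
- r.current_q(): joint angles.
- r.current_qvel(): joint speeds.
- r.current_effort(): joint torques, N m.
- r.current_tool_pos(): TCP position.
- r.current_ee_rot(): TCP orientation.
- r.current_contact_force(): force on the tool from outside, world axes, zero at the start.
- r.current_torque(): the same for the moment, N m.
- r.current_opening(): opening from 0.0 (shut) to 1.0 (fully open).
Only numpy, scipy, OpenCV 4.12 (cv2) and the standard library are available. Lean on these libraries where they do the work, as an engineer would, in place of code of your own. Each camera call takes 0.05 s, during which the arm holds its last target. There are 200 camera calls.

## Working session

There is one attempt and no reset: what is moved stays moved. The work goes in short steps, each a Python script; the robot and the scene stay as the last script left them, time stands still between calls to the robot, and variables do not carry over. Pictures are saved under pics/ and viewed, about 8 in all and at most 12, crops included, and the job is handed in when it is done.

```bash
mkdir -p pics; cat > h.py <<'E'
import numpy as np, cv2
from cell import r, optics
from scipy.spatial.transform import Rotation as R
def grab(n,name):
    p=np.array(r.current_tool_pos());q=np.array(r.current_ee_rot())
    d=optics.get_image(n)
    if n=="wrist":
        T=np.eye(4);T[:3,:3]=R.from_quat(q).as_matrix();T[:3,3]=p
        W=T@np.array(d["mount"])
    else: W=np.linalg.inv(np.array(d["camera_from_world"]))
    cv2.imwrite(f"pics/{name}.png",cv2.cvtColor(d["pixels"],cv2.COLOR_RGB2BGR))
    np.savez(f"pics/{name}.npz",px=d["pixels"],depth=d["depth"],W=W,K=[d["fx"],d["fy"],d["cx"],d["cy"]])
def cloud(name):
    d=np.load(f"pics/{name}.npz");fx,fy,cx,cy=d["K"];z=d["depth"]
    v,u=np.mgrid[:420,:560]
    P=np.stack([(u-cx)/fx*z,(v-cy)/fy*z,z,np.ones_like(z)],-1)@d["W"].T
    P=P[...,:3];P[z==0]=np.nan
    return P,d
E
python3 - <<'E'
from h import *
for n in("scene","top"): 
    grab(n,n); print(cloud(n)[1]["W"].round(3),cloud(n)[1]["K"])
a=np.hstack([cv2.imread("pics/scene.png")]);cv2.imwrite("pics/s2.png",cv2.resize(a,(800,600),interpolation=cv2.INTER_CUBIC))
a=cv2.imread("pics/top.png");cv2.imwrite("pics/t2.png",cv2.resize(a,(800,600),interpolation=cv2.INTER_CUBIC))
print(r.current_t(),r.finger_overhang)
E
```

```text
[[-0.591  0.597 -0.542  1.067]
 [ 0.807  0.442 -0.393  0.342]
 [ 0.005 -0.669 -0.743  0.884]
 [ 0.     0.     0.     1.   ]] [396.50226048 396.50226048 271.40253006 206.95431698]
[[ 0.019 -0.981  0.193  0.23 ]
 [-1.    -0.022 -0.012 -0.068]
 [ 0.016 -0.193 -0.981  1.354]
 [ 0.     0.     0.     1.   ]] [485.55108808 485.55108808 278.97906454 218.80284696]
0.1 0.022
```

View pics/s2.png

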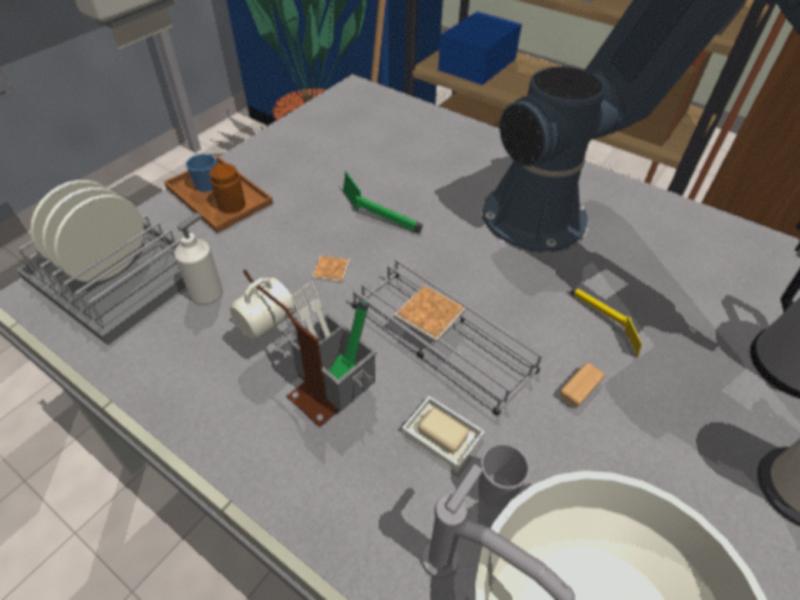

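View pics/t2.png

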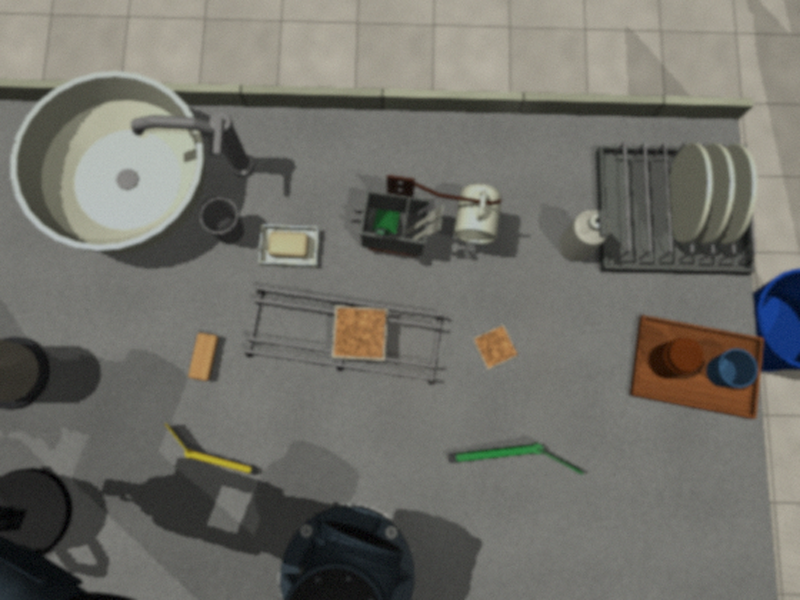

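The scene and top pictures show three scrapers (800-px top picture): green in the caddy (385,225), a bigger green one on the table (515,455), and a yellow one (210,460). There are two coasters: the large one on the rack (360,332) and a small one on the table (495,345). I choose the green scraper in the caddy and the coaster on the rack. Next I measure them roughly and look closer with the wrist camera.

```bash
python3 - <<'E'
from h import *
P,d=cloud("top")
hsv=cv2.cvtColor(d["px"],cv2.COLOR_RGB2HSV)
v,u=np.mgrid[:420,:560]
def rep(n,m):
    q=P[m];q=q[~np.isnan(q).any(1)];print(n,m.sum(),np.median(q,0).round(3),q.min(0).round(3),q.max(0).round(3));return q
m=(u>228)&(u<274)&(v>212)&(v<254)&(P[...,2]>.05)&(P[...,2]<.07)
q=rep("coaster",m);print(cv2.minAreaRect((q[:,:2]*1000).astype(np.float32)))
m=(u>250)&(u<310)&(v>125)&(v<182)&(P[...,2]>.112)&(P[...,2]<.126)
q=rep("rim",m);print(cv2.minAreaRect((q[:,:2]*1000).astype(np.float32)))
for n in("top","scene"):
    P,d=cloud(n);hsv=cv2.cvtColor(d["px"],cv2.COLOR_RGB2HSV)
    m=(hsv[...,0]>50)&(hsv[...,0]<80)&(hsv[...,1]>140)&(P[...,2]>.05)&(P[...,0]>.4)&(P[...,0]<.8)&(abs(P[...,1])<.25)
    q=rep("green",m)
    h=q[q[:,2]>.125]
    if len(h)>8: c=h.mean(0);print(c,np.linalg.svd(h-c)[2][0], h[h[:,2]>h[:,2].max()-.015].mean(0))
P,d=cloud("top")
m=(u>165)&(u<320)&(v>195)&(v<272)&(P[...,2]>.035)&(P[...,2]<.06)
q=rep("rack",m);print(cv2.minAreaRect((q[:,:2]*1000).astype(np.float32)))
E
```

```text
coaster 1374 [ 0.445 -0.009  0.058] [ 0.395 -0.069  0.05 ] [0.501 0.054 0.068]
((446.9839172363281, -7.352752685546875), (107.52058410644531, 120.2232666015625), 1.2447513341903687)
rim 392 [ 0.658 -0.08   0.119] [ 0.604 -0.137  0.112] [ 0.708 -0.005  0.126]
((656.7918701171875, -70.82077026367188), (124.99803161621094, 91.32775115966797), 82.72747802734375)
green 123 [ 0.662 -0.058  0.062] [ 0.639 -0.077  0.05 ] [ 0.682 -0.035  0.091]
green 368 [ 0.636 -0.049  0.1  ] [ 0.607 -0.075  0.054] [ 0.67  -0.037  0.188]
[ 0.61881976 -0.04480424  0.15655093] [ 0.31243338 -0.05284415 -0.9484687 ] [ 0.61112205 -0.04358534  0.1799614 ]
rack 1998 [ 0.446 -0.     0.053] [ 0.361 -0.166  0.035] [0.534 0.21  0.06 ]
((447.5373840332031, 22.904891967773438), (365.38214111328125, 132.03341674804688), 82.65435028076172)
```

```bash
cat >> h.py <<'E'
YAW=np.radians(-7.3)
MID=np.array([.4475,.023,.05])
ux=np.array([np.cos(YAW),np.sin(YAW),0]);uy=np.array([-np.sin(YAW),np.cos(YAW),0]);uz=np.array([0,0,1.])
S_GRIP=.1
def scraper_pose(tip,th,fwd,side):
    """tip pos, pitch th from level blade (neck up), returns neck, R columns (x,y,z of scraper)"""
    b=np.cos(th)*fwd-np.sin(th)*uz; n=np.sin(th)*fwd+np.cos(th)*uz
    z=.574*n-.819*b; x=.819*n+.574*b; y=np.cross(z,x)
    return np.asarray(tip)-.07*b, np.column_stack([x,y,z])
def tool_of(neck,Rs,s=S_GRIP,flip=1):
    # tool z=-handle z, tool y = flip*scraper x
    tz=-Rs[:,2];ty=flip*Rs[:,0];tx=np.cross(ty,tz)
    return neck+Rs[:,2]*(s+.003), R.from_matrix(np.column_stack([tx,ty,tz])).as_quat()
E
python3 - <<'E'
from h import *
print(r.current_ee_rot())
print("mount",np.array(optics.get_image("wrist")["mount"]).round(3))
for f in(1,-1):
  print("flip",f)
  b=.8*ux-.6*uz;z=-.309*ux+.951*uz;x=np.cross(-uy,z);
  x=.574*b  +0 # placeholder
  n=np.array(.6*ux+.8*uz);x=.819*n+.574*b
  z=.574*n-.819*b
  Rs=np.column_stack([x,np.cross(z,x),z]);print(z)
  for dz in(0,.14):
    p,q=tool_of(np.array([.63,-.045,.078+dz]),Rs,flip=f);print(p.round(3),r.inverse_kinematics(p,q))
  for th in range(0,131,26):
    t=np.radians(th)
    piv=MID+uy*.02;b=np.cos(t)*uy-np.sin(t)*uz
    k,Rs=scraper_pose(piv-.04*b,t,uy,0)
    p,q=tool_of(k,Rs,flip=f);j=r.inverse_kinematics(p,q);print(th,p.round(3),None if j is None else np.round(j,2))
E
```

```text
[ 1.22578903e-01  9.92458641e-01 -4.99192260e-04 -9.86281828e-05]
mount [[-0.001 -0.955 -0.298  0.075]
 [ 1.    -0.001  0.     0.001]
 [-0.001 -0.298  0.955 -0.12 ]
 [ 0.     0.     0.     1.   ]]
flip 1
[-0.30828079  0.03949168  0.9506    ]
[ 0.598 -0.041  0.176] [-0.14861536  0.41872769  1.80134113  0.01157574  0.60562574 -0.02967373]
[ 0.598 -0.041  0.316] [-0.14861536  0.25450954  1.6541499   0.00830157  0.91702041 -0.02520563]
0 [ 0.425 -0.15   0.109] [-0.8   0.7   1.84  0.71  1.39 -2.67]
26 [ 0.431 -0.105  0.188] [-0.59  0.34  1.94  0.5   1.15 -2.3 ]
52 [ 0.441 -0.03   0.24 ] [-0.2   0.17  1.93  0.06  1.04 -1.67]
78 [0.452 0.06  0.252] [ 0.23  0.26  1.83 -0.4   1.22 -1.05]
104 [0.463 0.146 0.224] [ 0.51  0.55  1.65 -0.65  1.55 -0.71]
130 [0.472 0.212 0.161] [ 0.66  0.91  1.44 -0.8   1.88 -0.56]
flip -1
[-0.30828079  0.03949168  0.9506    ]
[ 0.598 -0.041  0.176] None
[ 0.598 -0.041  0.316] None
0 [ 0.425 -0.15   0.109] [-0.8   0.7   1.84  0.71  1.39  0.47]
26 [ 0.431 -0.105  0.188] [-0.59  0.34  1.94  0.5   1.15  0.84]
52 [ 0.441 -0.03   0.24 ] [-0.2   0.17  1.93  0.06  1.04  1.47]
78 [0.452 0.06  0.252] [ 0.23  0.26  1.83 -0.4   1.22  2.1 ]
104 [0.463 0.146 0.224] [ 0.51  0.55  1.65 -0.65  1.55  2.44]
130 [0.472 0.212 0.161] [ 0.66  0.91  1.44 -0.8   1.88  2.58]
```

```bash
python3 - <<'E'
from h import *
q=R.from_matrix(np.column_stack([-ux,uy,-uz])).as_quat()
r.move_to(MID+uz*.27-uy*.03-ux*.0,q); grab("wrist","w1")
r.move_to(np.array([.60,-.045,.33]),q); grab("wrist","w2")
print(r.current_t())
a=cv2.hconcat([cv2.imread("pics/w1.png"),cv2.imread("pics/w2.png")]);cv2.imwrite("pics/w12.png",cv2.resize(a,(800,300),interpolation=cv2.INTER_AREA))
P,d=cloud("w1");z=P[...,2]
hsv=cv2.cvtColor(d["px"],cv2.COLOR_RGB2HSV)
m=(z>.054)&(z<.066)
n,l,st,c=cv2.connectedComponentsWithStats(m.astype(np.uint8));i=1+st[1:,4].argmax();q=P[l==i]
print("coaster",len(q),q.mean(0),cv2.minAreaRect((q[:,:2]*1000).astype(np.float32)))
P,d=cloud("w2");hsv=cv2.cvtColor(d["px"],cv2.COLOR_RGB2HSV);z=P[...,2]
m=(hsv[...,0]>50)&(hsv[...,0]<80)&(hsv[...,1]>140)&(z>.03)
q=P[m];print("green",len(q),q.min(0),q.max(0))
h=q[q[:,2]>.1];
for a in np.arange(.03,.21,.012):
    s=q[(q[:,2]>=a)&(q[:,2]<a+.012)]
    if len(s)>5:print(round(a,3),len(s),s.mean(0).round(4),s.min(0).round(3),s.max(0).round(3))
m=(z>.113)&(z<.126)&(P[...,1]>-.14)&(P[...,1]<-.005)&(P[...,0]>.59)&(P[...,0]<.72)&(hsv[...,1]<100)
q=P[m];print("rim",cv2.minAreaRect((q[:,:2]*1000).astype(np.float32)))
E
```

```text
3.175
coaster 5393 [ 0.44413758 -0.00952063  0.05869749] ((446.6064147949219, -9.793773651123047), (99.97259521484375, 99.93061065673828), 88.1680679321289)
green 850 [ 0.57813534 -0.11470745  0.03287475] [0.69664274 0.02139938 0.40908019]
0.03 64 [ 0.6882 -0.0611  0.039 ] [ 0.651 -0.08   0.033] [ 0.697 -0.034  0.042]
0.042 215 [ 0.6833 -0.0579  0.048 ] [ 0.673 -0.08   0.042] [ 0.694 -0.036  0.054]
0.054 239 [ 0.667  -0.0553  0.0601] [ 0.657 -0.078  0.054] [ 0.678 -0.033  0.066]
0.066 197 [ 0.652  -0.0539  0.0711] [ 0.64  -0.076  0.066] [ 0.662 -0.032  0.078]
0.078 29 [ 0.647  -0.0522  0.0813] [ 0.641 -0.072  0.078] [ 0.65  -0.035  0.085]
rim ((657.3587646484375, -72.9464340209961), (125.59715270996094, 89.79739379882812), 82.6220932006836)
```

View pics/w12.png

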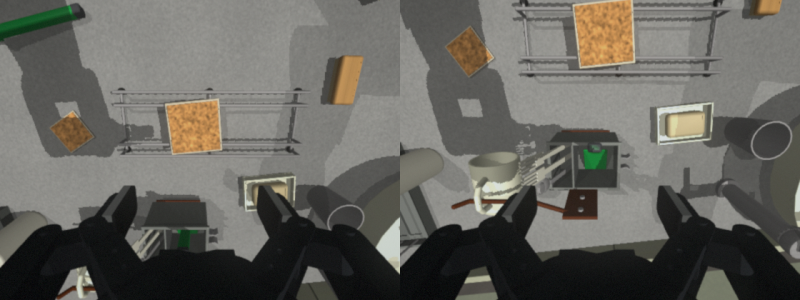

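The left half shows the coaster on the rack at (193,126) and the small one at (70,131). The right half shows the caddy, with the green blade at (595,155). The handle is not obvious there, so I crop around it.

```bash
python3 - <<'E'
from h import *
a=cv2.imread("pics/w2.png")[160:320,190:350];b=cv2.imread("pics/scene.png")[190:310,180:300]
cv2.imwrite("pics/c1.png",cv2.hconcat([cv2.resize(a,(400,400),interpolation=cv2.INTER_CUBIC),cv2.resize(b,(400,400),interpolation=cv2.INTER_CUBIC)]))
P,d=cloud("w2")
m=(P[...,2]>.13)&(P[...,2]<.21)&(P[...,1]>-.075)&(P[...,1]<.0)&(P[...,0]<.67)&(P[...,0]>.56)
v,u=np.nonzero(m);print(m.sum(),P[m].mean(0) if m.any() else 0,u.mean(),v.mean())
P,d=cloud("scene")
hsv=cv2.cvtColor(d["px"],cv2.COLOR_RGB2HSV)
m=(hsv[...,0]>50)&(hsv[...,0]<80)&(hsv[...,1]>120)&(P[...,2]>.05)&(P[...,0]>.55)&(P[...,0]<.75)&(abs(P[...,1])<.15)
q=P[m]
for a in np.arange(.09,.21,.012):
    s=q[(q[:,2]>=a)&(q[:,2]<a+.012)]
    if len(s)>2:print(round(a,3),len(s),s.mean(0).round(4),s.min(0).round(3),s.max(0).round(3))
E
```

```text
267 [ 0.60082722 -0.04628774  0.19934401] 272.32958801498125 206.5243445692884
0.09 30 [ 0.6378 -0.0484  0.097 ] [ 0.631 -0.057  0.09 ] [ 0.643 -0.041  0.102]
0.102 27 [ 0.6332 -0.0464  0.1083] [ 0.626 -0.057  0.102] [ 0.638 -0.04   0.113]
0.114 27 [ 0.6302 -0.0468  0.1199] [ 0.626 -0.057  0.114] [ 0.634 -0.039  0.126]
0.126 26 [ 0.6268 -0.0463  0.1313] [ 0.621 -0.055  0.126] [ 0.631 -0.039  0.136]
0.138 25 [ 0.6228 -0.0449  0.1439] [ 0.617 -0.053  0.138] [ 0.626 -0.039  0.149]
0.15 25 [ 0.619  -0.0452  0.1559] [ 0.614 -0.053  0.15 ] [ 0.623 -0.039  0.162]
0.162 23 [ 0.6152 -0.0441  0.1676] [ 0.611 -0.051  0.162] [ 0.618 -0.038  0.173]
0.174 31 [ 0.6109 -0.0431  0.1799] [ 0.607 -0.051  0.174] [ 0.615 -0.037  0.186]
0.186 7 [ 0.6081 -0.0448  0.1877] [ 0.606 -0.052  0.186] [ 0.61  -0.038  0.189]
```

View pics/c1.png

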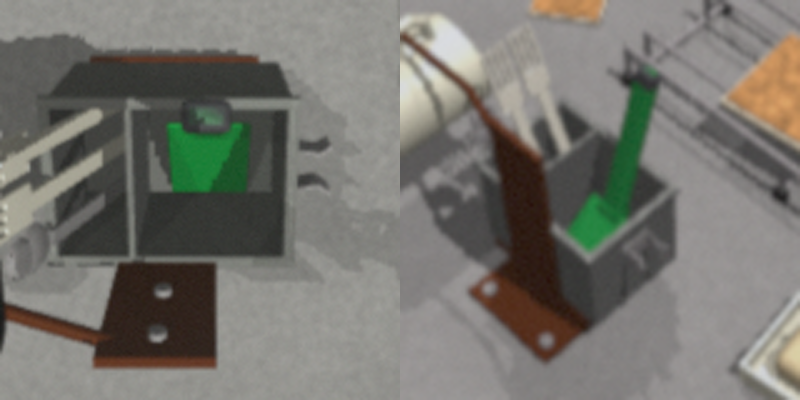

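The dark cap at (205,115) in the left crop is the handle top seen end-on, and the right crop confirms the green handle leaning towards the robot. Now I grasp it and draw it out.

```bash
cat >> h.py <<'E'
YS=np.radians(-9.5);fs=np.array([np.cos(YS),np.sin(YS),0])
a=np.radians(36.9)
# in the caddy: blade 53 deg from straight down => th=37deg below level, forward = fs
TOP=np.array([.6008,-.0463,.1993])
_,RC=scraper_pose([0,0,0],np.radians(37),fs,0)
NECK_C=TOP-.13*RC[:,2]
PC,QC=tool_of(NECK_C,RC)
E
python3 - <<'E'
from h import *
print(NECK_C,NECK_C+RC@[.07*.574,0,-.07*.819],PC)
r.move_to(PC+RC[:,2]*.09,QC)
r.move_linear(PC,QC,vel=.12)
print(r.current_contact_force())
r.set_gripper(0,80); print(r.current_opening(),r.current_tool_pos(),r.current_contact_force())
r.move_linear(PC+uz*.15,QC,vel=.12)
grab("wrist","w3");grab("scene","s3")
print(r.current_t(),r.current_contact_force(),r.current_opening())
a=cv2.imread("pics/w3.png");b=cv2.imread("pics/s3.png")[110:320,180:460]
cv2.imwrite("pics/c3.png",cv2.hconcat([cv2.resize(a,(400,300)),cv2.resize(b,(400,300))]))
E
```

```text
[ 0.64037302 -0.05292225  0.07563057] [ 0.69552388 -0.06215134  0.03349354] [ 0.60901901 -0.04767539  0.17361481]
[0.36607351 1.08810744 0.1499221 ]
0.12804123788838898 [ 0.60914644 -0.04756452  0.17387475] [-1.58408935  0.40838271  2.719322  ]
7.675 [-0.01659891 -0.31521868 -1.17942262] 0.12836693805748106
```

View pics/c3.png

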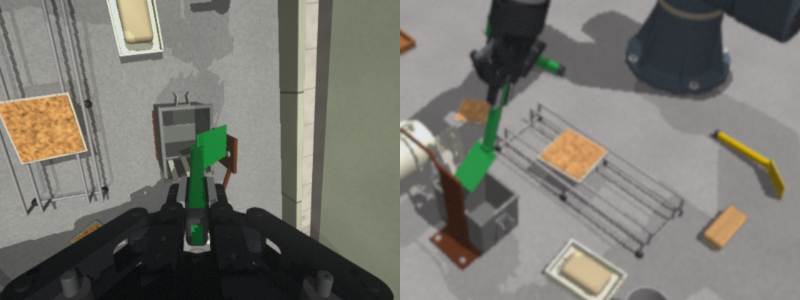

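The scraper is held and the blade is clear of the caddy (left (210,150), right (475,165)). Next I measure the blade in the tool frame.

```bash
python3 - <<'E'
from h import *
P,d=cloud("w3");hsv=cv2.cvtColor(d["px"],cv2.COLOR_RGB2HSV)
p=np.array(r.current_tool_pos());Rt=R.from_quat(r.current_ee_rot()).as_matrix()
m=(hsv[...,0]>50)&(hsv[...,0]<80)&(hsv[...,1]>120)
q=(P[m]-p)@Rt;q=q[(abs(q[:,0])<.06)&(q[:,2]>.02)&(q[:,2]<.19)]
for a in np.arange(.03,.18,.01):
    s=q[(q[:,2]>=a)&(q[:,2]<a+.01)]
    if len(s)>5:print(round(a,3),len(s),s.mean(0).round(4),s.min(0).round(3),s.max(0).round(3))
s=q[(q[:,2]>.112)&(abs(q[:,0])<.02)];c=np.median(s,0);n=np.linalg.svd(s-c)[2][2];print("plane n",n,"expect",[0,.819,-.574],"c",c,"offset resid",)
for k in range(len(n)):pass
E
```

```text
0.03 127 [0.009  0.0008 0.0348] [ 0.008 -0.004  0.03 ] [0.01  0.006 0.04 ]
0.04 117 [0.0091 0.0008 0.0449] [ 0.007 -0.005  0.04 ] [0.01  0.007 0.05 ]
0.05 98 [0.0091 0.0007 0.0551] [ 0.007 -0.005  0.05 ] [0.01  0.006 0.06 ]
0.06 88 [0.0091 0.0009 0.065 ] [ 0.006 -0.005  0.06 ] [0.01  0.007 0.07 ]
0.07 74 [0.0093 0.0007 0.0747] [ 0.006 -0.005  0.07 ] [0.01  0.007 0.08 ]
0.08 69 [0.0093 0.0008 0.0849] [ 0.007 -0.005  0.08 ] [0.01  0.006 0.09 ]
0.09 95 [0.0081 0.0008 0.0963] [-0.002 -0.006  0.09 ] [0.01  0.008 0.1  ]
0.1 216 [0.0151 0.0032 0.1045] [-0.006 -0.006  0.1  ] [0.024 0.009 0.11 ]
0.11 376 [0.0034 0.0116 0.115 ] [-0.02   0.007  0.11 ] [0.024 0.016 0.12 ]
0.12 351 [0.0029 0.0186 0.1249] [-0.021  0.014  0.12 ] [0.025 0.023 0.13 ]
0.13 308 [0.0032 0.0256 0.1348] [-0.02   0.022  0.13 ] [0.025 0.03  0.14 ]
0.14 284 [0.0031 0.0327 0.1449] [-0.021  0.028  0.14 ] [0.025 0.037 0.15 ]
0.15 192 [0.0026 0.0388 0.1536] [-0.02   0.036  0.15 ] [0.025 0.042 0.159]
plane n [-0.00251863 -0.81724485  0.5762851 ] expect [0, 0.819, -0.574] c [0.00064566 0.02362488 0.13201587] offset resid
```

```bash
cat >> h.py <<'E'
CO=np.array([.4466,-.0098]); CY=np.radians(-1.83)
def at(tip,deg,yaw):
    """TCP pose for the blade's top face tip point at tip, pitched deg, heading yaw"""
    f=np.array([-np.sin(yaw),np.cos(yaw),0]);t=np.radians(deg)
    n=np.sin(t)*f+np.cos(t)*uz
    k,Rs=scraper_pose(np.asarray(tip)-.0015*n,t,f,0)
    return tool_of(k,Rs)
E
python3 - <<'E'
from h import *
P,d=cloud("w1");m=(P[...,2]>.043)&(P[...,2]<.0535)
q=(P[m]-MID)[:, :2];X=q@ux[:2];Y=q@uy[:2]
k=(abs(X)<.08)&(abs(Y)<.17)&~((abs(Y+.033)<.06)&(abs(X)<.06));X=X[k];Y=Y[k]
for c in(-.062,-.038,.038,.062):
    s=abs(X-c)<.011
    if s.sum()>20:print(c,s.sum(),np.median(X[s]).round(4),np.polyfit(Y[s],X[s],1).round(4))
f=np.array([-np.sin(CY),np.cos(CY),0])
C=np.array([*CO,0]);near=C-f*.05
for off,z in((-.025,.16),(-.025,.044),(.06,.044),(.06,.06)):
    p,qq=at(near+f*off+uz*z,0,CY);j=r.inverse_kinematics(p,qq);print(p.round(3),None if j is None else np.round(j,2))
E
```

```text
-0.062 1165 -0.0613 [ 0.0012 -0.0615]
-0.038 662 -0.0376 [ 0.0005 -0.0375]
0.038 681 0.038 [0.0027 0.0383]
0.062 941 0.0624 [0.0004 0.0624]
[ 0.439 -0.239  0.218] [-0.87  0.63  1.58  0.59  1.71 -2.57]
[ 0.439 -0.239  0.102] [-0.87  0.81  1.6   0.58  1.55 -2.68]
[ 0.442 -0.154  0.102] [-0.76  0.75  1.76  0.66  1.44 -2.68]
[ 0.442 -0.154  0.118] [-0.76  0.72  1.76  0.66  1.46 -2.66]
```

```bash
python3 - <<'E'
from h import *
f=np.array([-np.sin(CY),np.cos(CY),0]);C=np.array([*CO,0]);near=C-f*.05
p0=np.array(r.current_tool_pos())
r.move_linear([.47,p0[1],.36],vel=.2)
p,q=at(near-f*.025+uz*.16,0,CY)
r.move_to(p,q)
p,q=at(near-f*.025+uz*.0445,0,CY);r.move_linear(p,q,vel=.12)
print(r.current_t(),r.current_contact_force(),r.current_opening())
p,q=at(near-f*.005+uz*.0445,0,CY);r.move_linear(p,q,vel=.1)
grab("scene","s4");grab("wrist","w4");grab("top","t4")
P,d=cloud("top")
b=cv2.imread("pics/s4.png")[140:300,200:420];a=cv2.imread("pics/w4.png")
cv2.imwrite("pics/c4.png",cv2.hconcat([cv2.resize(a,(400,300)),cv2.resize(b,(400,300))]))
P,d=cloud("w4");hsv=cv2.cvtColor(d["px"],cv2.COLOR_RGB2HSV)
m=(hsv[...,0]>50)&(hsv[...,0]<80)&(hsv[...,1]>120)&(P[...,2]>.03)&(P[...,2]<.06)&(P[...,1]>-.16)
s=P[m];print(len(s),np.percentile(s,[2,50,98],axis=0).round(4))
E
```

```text
11.8083 [ -5.85920947 -11.19412353  34.18903121] 0.1275517342239575
1923 [[ 0.4241 -0.1403  0.0489]
 [ 0.4407 -0.1005  0.0532]
 [ 0.4668 -0.0636  0.0577]]
```

View pics/c4.png

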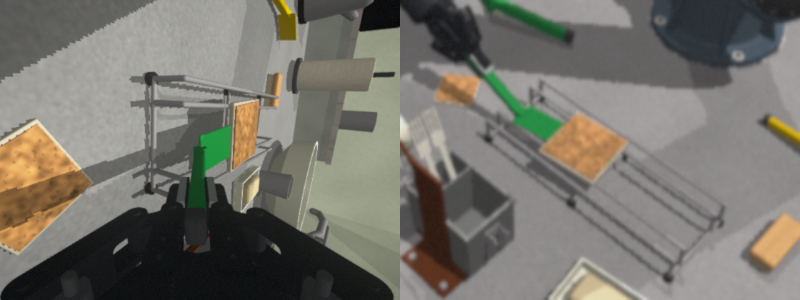

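The blade reads about 9 mm high, with 34 N upward. On the coaster's heading the neck corner meets a rail. I lift, check the grip, and go in on the rack's centre line instead.

```bash
cat >> h.py <<'E'
def blade(name):
    p=np.array(r.current_tool_pos());Rt=R.from_quat(r.current_ee_rot()).as_matrix()
    grab("wrist",name);P,d=cloud(name);hsv=cv2.cvtColor(d["px"],cv2.COLOR_RGB2HSV)
    m=(hsv[...,0]>50)&(hsv[...,0]<80)&(hsv[...,1]>120)
    q=(P[m]-p)@Rt;q=q[(abs(q[:,0])<.06)&(q[:,2]>.02)&(q[:,2]<.19)]
    s=q[(q[:,2]>.112)&(abs(q[:,0])<.03)]
    for _ in range(3):
        c=np.median(s,0);n=np.linalg.svd(s-s.mean(0))[2][2];n*=np.sign(n[1]);s=s[abs((s-c)@n)<.002] if _<2 else s
    print(name,"n",n.round(3),"y at c=.135:",((c@n-n[2]*.135)/n[1]).round(4),"(ref .0256) max c",np.percentile(s[:,2],99).round(4),"a mid",(s[:,0].min()+s[:,0].max())/2)
E
python3 - <<'E'
from h import *
p0=np.array(r.current_tool_pos())
r.move_linear(p0+uz*.05,vel=.12)
blade("w5");print(r.current_contact_force(),r.current_t(),r.current_opening())
E
```

```text
w5 n [ 0.008  0.817 -0.576] y at c=.135: 0.0253 (ref .0256) max c 0.1564 a mid 9.586536787968905e-06
[-0.39725711  0.10342204 -0.7572168 ] 12.95 0.1290697862402255
```

```bash
cat >> h.py <<'E'
def tip(x,y,z): return np.array([MID[0],MID[1],0])+ux*x+uy*y+uz*z
E
python3 - <<'E'
from h import *
go=lambda x,y,z,deg=0,yaw=YAW,vel=.1:(r.move_linear(*at(tip(x,y,z),deg,yaw),vel=vel),print((x,y,z),np.round(r.current_contact_force(),1)))
go(0,-.112,.10);go(0,-.112,.0445);
F=np.array(r.current_contact_force())
if np.linalg.norm(F)<6:
    go(0,-.05,.0445);go(0,-.021,.0445,vel=.06)
grab("scene","s6");grab("wrist","w6");print(r.current_t())
b=cv2.imread("pics/s6.png")[140:300,200:420];a=cv2.imread("pics/w6.png")
cv2.imwrite("pics/c6.png",cv2.hconcat([cv2.resize(a,(400,300)),cv2.resize(b,(400,300))]))
P,d=cloud("w6");z=P[...,2];m=(z>.054)&(z<.066)&(abs(P[...,0]-.45)<.08)&(abs(P[...,1])<.08)&(cv2.cvtColor(d["px"],cv2.COLOR_RGB2HSV)[...,0]<30)
s=P[m];print(cv2.minAreaRect((s[:,:2]*1000).astype(np.float32)),np.percentile(s[:,2],[5,50,95]))
E
```

```text
(0, -0.112, 0.1) [-0.  -0.5 -0.3]
(0, -0.112, 0.0445) [0.8 0.  0.4]
(0, -0.05, 0.0445) [-1.1  0.3 -0.9]
(0, -0.021, 0.0445) [-0.2  0.6 -0.4]
15.675
((445.99462890625, -10.785163879394531), (99.80113983154297, 100.5908432006836), 88.2530288696289) [0.05606594 0.059065   0.05961188]
```

View pics/c6.png

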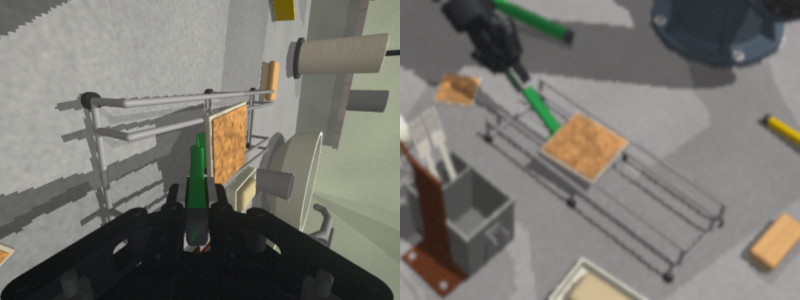

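The blade is fully under the coaster with no contact force, and the coaster has not moved. Now I lift it a few mm, square it to the rack, set it down, and then tip it in steps.

```bash
cat >> h.py <<'E'
def go(x,y,z,deg=0,yaw=YAW,vel=.1):
    r.move_linear(*at(tip(x,y,z),deg,yaw),vel=vel);print((x,round(y,4),z,deg),np.round(r.current_contact_force(),1))
E
python3 - <<'E'
from h import *
go(0,-.021,.058,vel=.04)
go(.0,-.0207,.058,yaw=YAW-np.radians(5.5),vel=.02)
go(.0,-.0207,.0445,yaw=YAW-np.radians(5.5),vel=.04)
go(0,-.021,.0445,vel=.03)
grab("wrist","w7");print(r.current_t())
P,d=cloud("w7");z=P[...,2];m=(z>.054)&(z<.066)&(abs(P[...,0]-.45)<.08)&(abs(P[...,1])<.08)&(cv2.cvtColor(d["px"],cv2.COLOR_RGB2HSV)[...,0]<30)
s=P[m];c=cv2.minAreaRect((s[:,:2]*1000).astype(np.float32));print(c,np.percentile(s[:,2],[5,50,95]))
e=np.array(c[0])/1000-MID[:2];print("rack",e@ux[:2],e@uy[:2])
E
```

```text
(0, -0.021, 0.058, 0) [-0.  -0.1 -2.5]
(0.0, -0.0207, 0.058, 0) [-0.1 -0.2 -2.2]
(0.0, -0.0207, 0.0445, 0) [-0.3  0.5 -1.6]
(0, -0.021, 0.0445, 0) [ 0.8  0.6 -0.8]
18.2333
((445.1154479980469, -11.388969421386719), (99.34056854248047, 99.94020080566406), 82.6685562133789) [0.05606691 0.05907743 0.05963955]
rack 0.0020043970609280614 -0.0344132198222897
```

```bash
cat >> h.py <<'E'
def rot(deg,py=.0156,d=.0366,z0=.05,vel=.12):
    t=np.radians(deg);go(0,py-d*np.cos(t),z0+d*np.sin(t),deg,vel=vel)
E
python3 - <<'E'
from h import *
rot(0,vel=.04)
for g in range(10,71,10): rot(g)
grab("scene","s8");grab("wrist","w8");print(r.current_t())
b=cv2.imread("pics/s8.png")[140:300,200:420];a=cv2.imread("pics/w8.png")
cv2.imwrite("pics/c8.png",cv2.hconcat([cv2.resize(a,(400,300)),cv2.resize(b,(400,300))]))
E
```

```text
(0, np.float64(-0.021), np.float64(0.05), 0) [ 0.9  0.2 -1.4]
(0, np.float64(-0.0204), np.float64(0.05635552330260965), 10) [ 0.3  0.5 -1.9]
(0, np.float64(-0.0188), np.float64(0.06251793724571948), 20) [ 0.7 -0.6 -2. ]
(0, np.float64(-0.0161), np.float64(0.0683), 30) [-0.7 -0.  -2.1]
(0, np.float64(-0.0124), np.float64(0.07352602651452733), 40) [ 0.7  0.2 -1.3]
(0, np.float64(-0.0079), np.float64(0.0780372266181546), 50) [-0.7 -0.7 -0.9]
(0, np.float64(-0.0027), np.float64(0.08169652977851045), 60) [ 0.5 -0.9 -1.2]
(0, np.float64(0.0031), np.float64(0.08439274992076425), 70) [-0.2 -0.3 -0.8]
21.7167
```

View pics/c8.png

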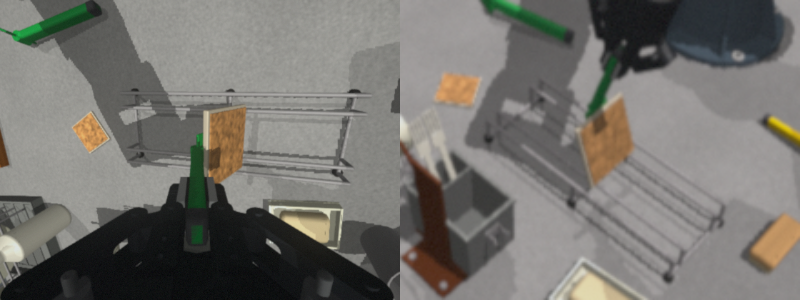

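The coaster is standing at about 70° on its far edge and still squarely on the rack (right picture, (608,140)). I carry on past vertical.

```bash
python3 - <<'E'
from h import *
for g in range(78,119,8): rot(g,vel=.1)
r.sleep(.5)
grab("scene","s9");grab("top","t9");print(r.current_t())
b=cv2.imread("pics/s9.png")[140:300,200:420];a=cv2.imread("pics/t9.png")[180:300,160:320]
cv2.imwrite("pics/c9.png",cv2.hconcat([cv2.resize(a,(400,300)),cv2.resize(b,(400,300))]))
E
```

```text
(0, np.float64(0.008), np.float64(0.08580020218685729), 78) [ 0.1 -0.3  0.2]
(0, np.float64(0.013), np.float64(0.08651084423950957), 86) [-0.4 -0.7 -0.5]
(0, np.float64(0.0182), np.float64(0.08651084423950957), 94) [-0.6  0.7 -0.5]
(0, np.float64(0.0232), np.float64(0.0858002021868573), 102) [ 0.3  0.  -0.9]
(0, np.float64(0.0281), np.float64(0.08439274992076426), 110) [-0.4  0.2 -0.6]
(0, np.float64(0.0328), np.float64(0.08231588189863673), 118) [-0.   0.1  0.3]
24.8667
```

View pics/c9.png

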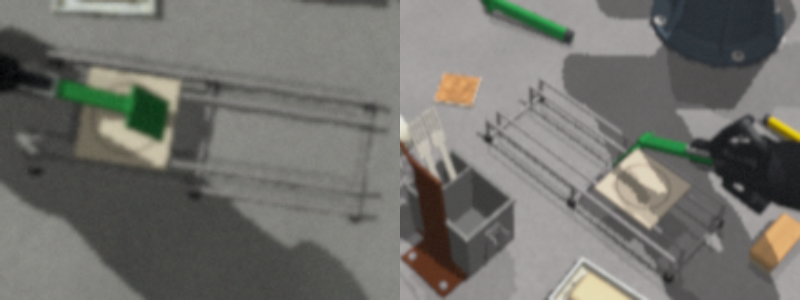

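The coaster lies stone side up on the rails. Now I return the scraper along the path it came out by.

```bash
python3 - <<'E'
from h import *
p=np.array(r.current_tool_pos());r.move_linear(p+uz*.06-uy*.03,vel=.12)
rp=np.array(r.current_tool_pos())
r.move_to([.47,.0,.37],QC)
r.move_linear([.47,PC[1],.36],QC,vel=.2)
r.move_linear(PC+uz*.16,QC,vel=.2)
blade("w10");print(r.current_t(),r.current_opening())
P,d=cloud("w10");z=P[...,2]
e=P[...,:2]-MID[:2];X=e@ux[:2];Y=e@uy[:2]
m=(z>.05)&(z<.07)&(abs(X)<.07)&(Y>-.05)&(Y<.18);n,l,st,c=cv2.connectedComponentsWithStats(((z>.0555)&m).astype(np.uint8))
if n>1:
    i=1+st[1:,4].argmax();s=P[l==i];c=cv2.minAreaRect((s[:,:2]*1000).astype(np.float32));print(len(s),c,np.percentile(z[l==i],[2,50,98]))
    e=np.array(c[0])/1000-MID[:2];print("rack",e@ux[:2],e@uy[:2])
E
```

```text
w10 n [ 0.006  0.817 -0.577] y at c=.135: 0.026 (ref .0256) max c 0.1566 a mid 0.0020436518103898235
27.7667 0.13002214005832613
9465 ((462.360107421875, 100.14686584472656), (100.09888458251953, 95.02311706542969), 82.56696319580078) [0.05677195 0.0587266  0.0606605 ]
rack 0.00493702165466758 0.07840974122795744
```

```bash
python3 - <<'E'
from h import *
r.move_linear(PC+uz*.02,QC,vel=.1);print(r.current_contact_force())
r.move_linear(PC+uz*.002,QC,vel=.04);print(r.current_contact_force())
r.set_gripper(.6); r.sleep(.3)
r.move_linear(PC+RC[:,2]*.11,QC,vel=.12)
q=R.from_matrix(np.column_stack([-ux,uy,-uz])).as_quat()
r.move_to(np.array([.50,.0,.38]),q);r.sleep(.5)
grab("wrist","w11");grab("scene","s11");print(r.current_t(),r.current_contact_force())
b=cv2.imread("pics/s11.png")[150:310,180:400];a=cv2.imread("pics/w11.png")
cv2.imwrite("pics/c11.png",cv2.hconcat([cv2.resize(a,(400,300)),cv2.resize(b,(400,300))]))
P,d=cloud("scene")if 0 else cloud("s11");hsv=cv2.cvtColor(d["px"],cv2.COLOR_RGB2HSV)
m=(hsv[...,0]>50)&(hsv[...,0]<80)&(hsv[...,1]>120)&(P[...,2]>.05)&(P[...,0]>.55)&(P[...,0]<.75)&(abs(P[...,1])<.15)
q=P[m];print(q[q[:,2]>.17].mean(0),q[(q[:,2]>.1)&(q[:,2]<.12)].mean(0))
E
```

```text
[-0.50190323 -0.13883133 -1.64909792]
[-0.51875202 -0.18109797 -0.67309788]
33.7167 [ 0.07397622 -0.18975845 -0.14204064]
[ 0.61097079 -0.04343686  0.17976174] [ 0.63306577 -0.04698631  0.11055894]
```

View pics/c11.png

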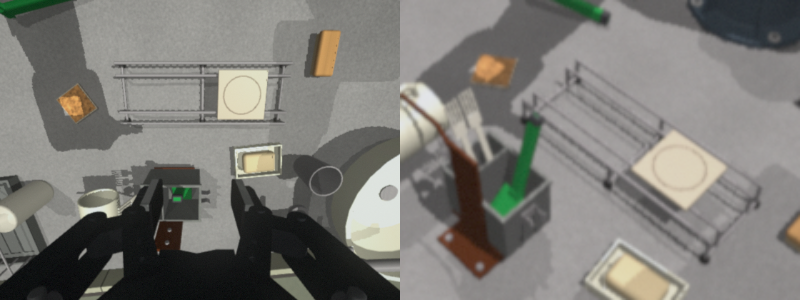

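The coaster lies flat, stone up, at (242,95) in the left picture. The scraper stands in the wide compartment as at the start (right picture, (522,165)). The bystanders are in place and the arm is clear.

```bash
python3 -c "
from cell import r
r.hand_in();print(r.current_t())"
```

```text
the job is handed in; nothing more can be done
the job is handed in; nothing more can be done
```

The coaster was flipped stone side up on the rack, the green scraper is back in the caddy's wide compartment, and the job was handed in at about 34 s of the 61 s allowed.

I drew the scraper out of the caddy and slid its blade under the coaster from the -y end of the rack. I lifted the coaster a few millimetres to square it to the rails, then tipped it over its far edge with a wrist turn.

**Last checks:**
- **Coaster:** the camera showed it flat and stone up, about 5 mm off the rack's centre line and 78 mm along from its middle. Its top face measured about 59 mm up, as it should on the rails.
- **Scraper:** the handle position matched the starting one to within 1 mm. I did not measure the blade tip's height after release.
- **Robot and bystanders:** the arm was clear and touching nothing. The bystanders looked undisturbed by eye, but I did not measure them.

**One fault on the way:** my first descent, on the coaster's own heading, pressed the blade onto a rail with about 34 N. I lifted off, found the grip essentially unchanged, and went in along the rack's centre line without further contact.

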